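Set out the bench for making up a solution

ROBOT

A 6-joint arm with a two-finger parallel gripper is mounted at the origin on the work surface. World frame = base frame: x ahead of the robot, y to its left, z up, the work surface at z = 0. Lengths are in mm, angles in rad, forces in N, time in s.
With the tool pointing down it reaches from about 350 to 875 mm from the base axis. Payload 4.2 kg.
Tool frame: the origin (TCP) lies at the very end of the fingers, on their centre line; the grasp point (between the pads) lies 19 mm behind it; z points along the fingers, y is the line along which they close (so a half turn about z gives the same grasp; the last joint's range is limited). The gripper opens to 85 mm and grips with 20 to 120 N. Pads are 22 mm wide; open, the fingers measure 114 mm over their backs; the gripper's body (76 mm by 85 mm) begins 54 mm behind the grasp point. The pads swing forward as they close: fully open they stand 13 mm farther back than shut.
Start: joints at [1.578, 0.385, 0.008, 0, -1.194, -0.259], TCP at [155.686, 605.278, 231.312] pointing down, gripper open.
Joint ranges: [-3.14, 3.14], [-1.21, 2.06], [-1.07, 1.41], [-3.16, 2.05], [-2.99, -0.16], [-3.1, 3.1]. Speed limits (rad/s): [2.79, 2.79, 3.14, 3.14, 3.14, 3.14].

INTERFACE

Orientations are given as a unit quaternion [x, y, z, w].
In Python, from bench import arm, optics gives the robot as it stands. The module is installed in compiled form; this text tells all that it offers.
- The arm moves only by the tool step_arm, never from a script. Its argument "motion" is a list of rows, each an object with "dr": the turn, a rotation vector about the tool's x, y, z in units of 8 degrees (1.0 is 8 degrees), a list of three; "slide": the shift along the tool's x, y, z in mm, a list of three; "jaw": the finger opening in mm, from 0 to 85.4. A call has exactly 8 rows; each row is the pose to reach, as a shift and turn from the pose commanded when the call began, along the tool's axes at that moment; what a row does not reach only later rows make up. A row lasts 1/8 s, in which the tool goes at most 62.5 mm and 10.7 degrees, less where a joint would pass 70% of its speed; a pose out of reach is approached as far as the arm can. A call with a gripper value outside its range is refused whole. The fingers move at their own pace and stop on an object; the grip force is fixed at half the most. Time passes only in rows, so rows that repeat a pose let the fingers close, or fill a call up. It gives the time, the measured TCP pose, the force, the opening and the grip force at its end, in the units of the state.
- arm.read_state(): the state, without advancing time (a new reading comes with each control period).
- optics.get_image(name): name is "scene" or "top"; returns the picture (400x640x3 uint8, blue, green, red); there is no depth.
- optics.camera_info(name): a dict with "camera_matrix" (3x3 intrinsics, pixels), "k1" (the pictures are not rectified: a ray, as slopes to the right and down, at radius r is drawn at 1 + k1 r^2 times it, then the intrinsics apply), "view" (4x4, takes a point from world to camera coordinates). Camera axes: x right, y up, looking along -z (the intrinsics and any distortion apply to the point x, -y, -z); pixel columns grow to the right and rows downward; lengths in mm; the calibration is good to about 2 mm. A picture is of the moment at which its call begins. camera_info takes no time and is no camera call.
- arm.job_done(): hands the job in; it is judged then, once.
The state is a dict: "clock": time; "joints": joint angles; "joint_vel": joint speeds; "joint_efforts": joint torques, N m; "position": TCP position; "ee_rot": TCP orientation; "contact_force": force on the tool from outside, world axes, zero at the start; "wrist_torque": the same for the moment, N m; "gripper_width": finger opening in mm; "grasp_force": force on a finger pad.
Only numpy, scipy, OpenCV 4.12 (cv2) and the standard library are available. Lean on these libraries where they do the work, as an engineer would, in place of code of your own. Each camera call takes 0.05 s, during which the arm holds its last target. There are 200 camera calls.

TASK

Set out the bench for making up a solution: stand the beaker upright on the middle of the stirrer's round plate, and the small shallow dish upright on the middle of the balance's pan. Lay the cork ring flat on the bench midway between the stirrer and the balance (halfway along the straight line from the centre of the plate to the centre of the pan), and then stand the conical flask upright and centred on top of the ring, setting it down gently. Leave the capped bottle where it stands.

Things in the scene. Friction and masses are not known exactly. Their poses are not given: they have to be found in the camera images.
- beaker: Open straight-sided beaker of white plastic, 62 mm in outer diameter all the way up, 85 mm high, wall 3 mm, 100 g, standing upright on the bench. Origin: centre of its underside; z up its axis.
- dish: Small shallow round weighing dish of bare aluminium, open at the top, 60 mm across the rim, 52 mm across the foot, 18 mm high, wall about 3 mm, 40 g. Stands upright on the bench at the start. Origin: centre of its underside; z up.
- ring: Flat ring of cork (a flask support), 68 mm outer diameter, hole 36 mm, 15 mm thick, 30 g, lying flat on the bench. Origin: centre of its underside; z up its axis.
- flask: Conical flask of amber glass, 106 mm high: base 64 mm in diameter, narrowing to a straight neck 26 mm in diameter that runs from 64 mm height to the top. Closed solid, 100 g, standing upright on the bench. Best held by the neck. Origin: centre of its underside; z up its axis.
- stirrer: Magnetic stirrer, fixed: white housing 155 x 120 mm, two black knobs on its front, round white plate 110 mm across on top, the plate's flat top 60 mm above the bench. Origin: on the bench, straight under the plate's centre; z up; -x to its knobs. Housing reaches 90 mm to -x (knobs 12 more), 65 mm to +x, 60 mm to each side. The pan's centre lies 300 mm away along its +y or -y.
- balance: Bench balance, fixed: low grey housing 165 x 130 mm, dark display on its front, round steel pan 110 mm across on top. The pan is rigid, its flat top 48 mm above the bench. Origin: on the bench, straight under the pan's centre; z up; -x to its display. Housing reaches 95 mm to -x, 70 mm to +x, 65 mm to each side.
- bottle: Bystander: bottle with a blue screw cap and a paper label, 52 mm in diameter, 120 mm high. Stands on the bench among the things to be moved; to be left alone. (A lidded white jar and a blue tube rack, no part of the job, stand beyond the stirrer and balance.) Origin: centre of its underside; z up.

How it is judged:
By the outcome, as a careful person would: the job done as asked, in the order asked, and still so for the second after the job is handed in, with the robot touching nothing.
It also fails if it takes over 128 s, if anything falls off the work surface, if the arm or the gripper's body presses on something with over 40 N, if the wrist force passes 120 N, or if a joint passes its speed limit or range.

## Working session

There is one attempt and no reset: what is moved stays moved. The work goes in short steps, Python scripts to look and compute and a tool call to move; the robot and the scene stay as the last step left them, time stands still between calls to the robot, and variables do not carry over. Pictures are saved under pics/ and viewed, at most 14 in all, crops included, and the job is handed in when it is done.

Besides the shell and the picture viewer there is one more tool, called after "Request:" by a JSON object that holds its "method" and its "body", one argument or row to a line. step_arm: Moves the arm, as the interface text tells. Its arguments: {"type":"object","properties":{"motion":{"type":"array","items":{"type":"object","properties":{"dr":{"type":"array","items":{"type":"number"}},"slide":{"type":"array","items":{"type":"number"}},"jaw":{"type":"number"}}}}},"required":["motion"]}

```bash
mkdir -p pics; python3 - <<'E'
from bench import arm, optics
import cv2,numpy as np
np.set_printoptions(precision=3,suppress=True)
for n in("scene","top"):
    cv2.imwrite(f"pics/{n}0.png",optics.get_image(n)); print(optics.camera_info(n))
print(arm.read_state())
E
```

```text
{'camera_matrix': array([[409.509,   0.   , 322.298],
       [  0.   , 409.509, 198.905],
       [  0.   ,   0.   ,   1.   ]]), 'k1': -0.09359893761441763, 'view': array([[    0.145,     0.989,     0.022,   -55.992],
       [   -0.674,     0.082,     0.734,   311.411],
       [    0.725,    -0.121,     0.678, -1399.758],
       [    0.   ,     0.   ,     0.   ,     1.   ]])}
{'camera_matrix': array([[443.496,   0.   , 319.593],
       [  0.   , 443.496, 201.452],
       [  0.   ,   0.   ,   1.   ]]), 'k1': -0.11034287911832917, 'view': array([[  -0.018,   -1.   ,   -0.012,    4.472],
       [   0.984,   -0.02 ,    0.176, -523.868],
       [  -0.176,   -0.008,    0.984, -936.536],
       [   0.   ,    0.   ,    0.   ,    1.   ]])}
{'clock': 0.1, 'joints': array([ 1.578,  0.385,  0.007, -0.   , -1.194, -0.259]), 'joint_vel': array([ 0.001, -0.001,  0.002,  0.001,  0.   , -0.001]), 'joint_efforts': array([ -0.   , -39.332,  18.893,   4.198,  -0.003,   0.   ]), 'position': array([155.568, 604.796, 230.336]), 'ee_rot': array([ 0.992, -0.126, -0.   ,  0.001]), 'contact_force': array([ 0.138,  0.092, -0.139]), 'wrist_torque': array([-0.034, -0.001,  0.011]), 'grasp_force': 0.0, 'gripper_width': 85.28984783892457}
```

View pics/scene0.png

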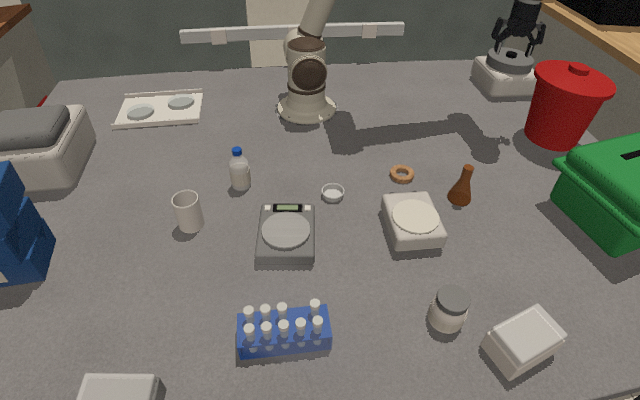

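View pics/top0.png

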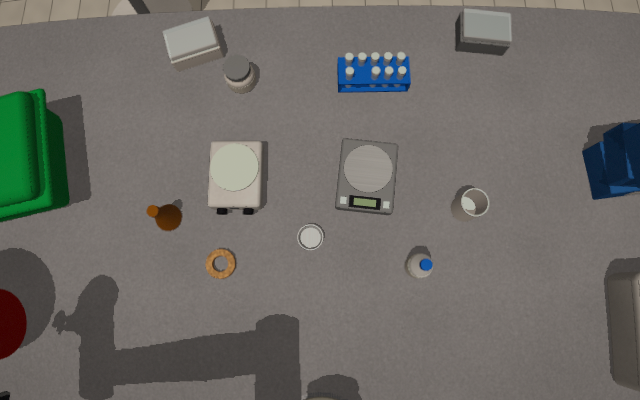

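The scene view faces the robot. In it the beaker is at (187,212), the dish at (332,192), the ring at (402,174), the flask at (461,187), the pan at (286,230) and the plate at (415,216). In the top view the beaker rim is at (475,202), the dish at (310,237), the ring at (220,263), the flask at (165,215), the plate at (235,167), the pan at (368,168) and the bottle at (420,265).

```bash
cat > h.py <<'E'
import cv2, numpy as np
from bench import arm, optics
np.set_printoptions(precision=1,suppress=True)
F=np.diag([1.,-1,-1])
class Cam:
    def __init__(s,n):
        i=optics.camera_info(n); s.K=i["camera_matrix"]; s.D=np.array([i["k1"],0,0,0.])
        s.R=F@i["view"][:3,:3]; s.t=F@i["view"][:3,3]; s.C=-s.R.T@s.t
        s.P=np.c_[s.R,s.t]
    def norm(s,p): return cv2.undistortPoints(np.float64(p).reshape(-1,1,2),s.K,s.D).reshape(-1,2)
    def plane(s,p,z):
        d=np.c_[s.norm(p),np.ones(len(s.norm(p)))]@s.R
        return s.C+d*((z-s.C[2])/d[:,2])[:,None]
    def proj(s,X): return cv2.projectPoints(np.float64(X).reshape(-1,1,3),cv2.Rodrigues(s.R)[0],s.t,s.K,s.D)[0].reshape(-1,2)
cams={n:Cam(n) for n in("scene","top")}
def tri(ps,pt):
    X=cv2.triangulatePoints(cams["scene"].P,cams["top"].P,cams["scene"].norm(ps).T,cams["top"].norm(pt).T)
    return (X[:3]/X[3]).T
def fill(img,seed,tol):
    m=np.zeros((402,642),np.uint8)
    cv2.floodFill(img.copy(),m,seed,0,(tol,)*3,(tol,)*3,4|cv2.FLOODFILL_FIXED_RANGE|(255<<8))
    return m[1:-1,1:-1]
def blob(m):
    cs,_=cv2.findContours(m,cv2.RETR_EXTERNAL,cv2.CHAIN_APPROX_NONE)
    return cv2.convexHull(max(cs,key=cv2.contourArea)).reshape(-1,2).astype(float)
def ell(h): return cv2.fitEllipse(h.astype(np.float32))
E
python3 - <<'E'
from h import *
I={n:cv2.imread(f"pics/{n}0.png") for n in cams}
S={"plate":((415,216),(235,167),60),"pan":((286,230),(368,168),48)}
for k,(a,b,z) in S.items():
  c={}
  for n,s in(("scene",a),("top",b)):
    for tol in(8,14,20):
      h=blob(fill(I[n],s,tol)); e=ell(h); w=cams[n].plane(h,z)[:,:2]; we=ell(w)
      print(k,n,tol,np.array(e[0]),np.array(e[1]),"world",np.array(we[0]),np.array(we[1]))
hsv={n:cv2.cvtColor(I[n],cv2.COLOR_BGR2HSV) for n in I}
for n in I:
  m=cv2.inRange(hsv[n],(5,110,40),(20,255,255))
  N,_,st,ce=cv2.connectedComponentsWithStats(m)
  for j in range(1,N):
    if st[j,4]>60: print(n,st[j],ce[j])
r=[cv2.resize(I["scene"][130:290,160:485],None,fx=2.4,fy=1.85*1.3),cv2.resize(I["top"][120:290,140:500],(780,370))]
cv2.imwrite("pics/c1.png",cv2.resize(I["scene"][130:290,160:485],None,fx=2.4,fy=2.4))
cv2.imwrite("pics/c2.png",cv2.resize(I["top"][120:290,140:500],None,fx=2.2,fy=2.2))
E
```

```text
plate scene 8 [415.4 215.4] [32.1 47.2] world [604.5 184.5] [107.3 108.7]
plate scene 14 [412.8 211.4] [37.1 55.4] world [589.5 182.3] [114.8 142. ]
plate scene 20 [415.3 211. ] [41.1 67.1] world [586.7 188.2] [122.6 179.7]
plate top 8 [233.6 166.6] [46.  48.2] world [605.  185.2] [106.9 108. ]
plate top 14 [233.  179.2] [54.8 73.4] world [576.8 186. ] [123.3 167.2]
plate top 20 [233.8 173.1] [55.  95.3] world [592.  184.5] [123.2 221.5]
pan scene 8 [285.2 229.2] [34.4 48. ] world [ 598.8 -116.4] [105.7 107.6]
pan scene 14 [285.4 229. ] [35.2 48.2] world [ 598.2 -115.9] [107.9 108.4]
pan scene 20 [285.4 229.1] [35.4 48.3] world [ 598.6 -116. ] [108.3 108.7]
pan top 8 [367.8 168.1] [46.3 47.9] world [ 598.  -115.3] [107.4 107.6]
pan top 14 [367.8 168.2] [46.5 48.3] world [ 597.9 -115.3] [108.  108.3]
pan top 20 [367.8 168.2] [46.7 48.5] world [ 597.8 -115.3] [108.3 108.8]
scene [ 541    0   99   75 1502] [594.2  32. ]
scene [  0   4  32  34 598] [11.9 16.2]
scene [390 165  24  18 274] [401.5 173.8]
scene [448 164  26  42 626] [461.7 188. ]
top [146 204  36  27 656] [165.3 216. ]
top [206 249  30  30 512] [220.1 263.4]
```

View pics/c1.png

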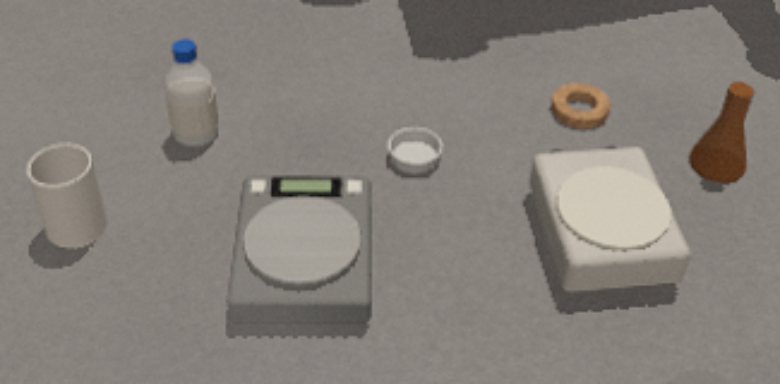

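View pics/c2.png

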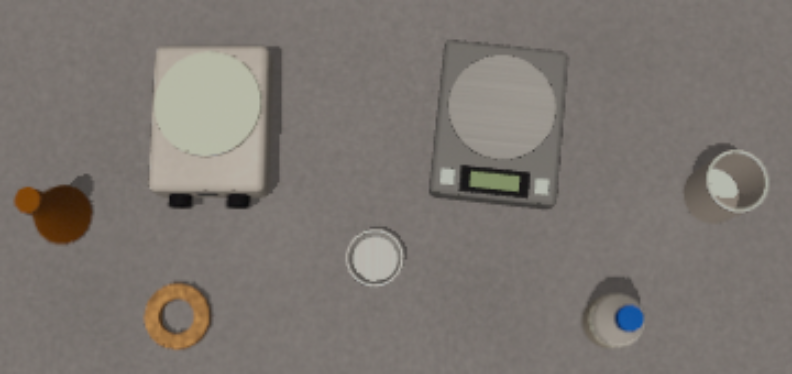

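The crops show, in full-image pixels, the beaker rim centre at scene (185.8,199.6) and top (475,201.8), and the dish rim at scene (332.7,191.3) and top (310.5,236.8). The flask top is at scene (468.3,167.5) and top (152.7,210.9). I'll triangulate these.

```bash
cat > m.py <<'E'
from h import *
I={n:cv2.imread(f"pics/{n}0.png") for n in cams}
P={"plate":((415.4,215.4),(233.6,166.6)),"pan":((285.4,229.1),(367.8,168.2)),"beaker":((185.8,199.6),(475,201.8)),"dish":((332.7,191.3),(310.5,236.8)),"flask":((468.3,167.5),(152.7,210.9)),"ring":((401.5,173.8),(220.1,263.4)),
"cap":((236.9,149.8),(425.9,264.7))}
for k,(a,b) in P.items():
    X=tri([a],[b])[0]; print(k,X,"reproj",cams["scene"].proj(X)[0]-a,cams["top"].proj(X)[0]-b,"R",np.hypot(*X[:2]))
# ring/flask outlines
for n,c in(("scene",(402,174)),("top",(220,263))):
    m=cv2.inRange(cv2.cvtColor(I[n],cv2.COLOR_BGR2HSV),(5,110,40),(20,255,255)); q=np.zeros_like(m); cv2.circle(q,c,24,255,-1)
    h=blob(m&q); print("ring",n,*[ (z,np.array(ell(cams[n].plane(h,z)[:,:2])[0]),np.array(ell(cams[n].plane(h,z)[:,:2])[1])) for z in (7,15)])
# bright rims: outer contour
for k,n,c,r,z in(("dish","top",(310,237),16,18),("beaker","top",(475,202),24,85),("dish","scene",(332,192),17,18)):
    bg=np.median(I[n][180:260,280:320].reshape(-1,3),0) ; g=cv2.cvtColor(I[n],cv2.COLOR_BGR2GRAY)
    q=np.zeros_like(g); cv2.circle(q,c,r,255,-1)
    for th in(135,150):
        h=blob(((g>th)*255).astype(np.uint8)&q); e=ell(h); w=ell(cams[n].plane(h,z)[:,:2]); print(k,n,th,np.array(e[0]),np.array(w[0]),np.array(w[1]))
E
python3 m.py
```

```text
plate [604.8 185.1  58.1] reproj [ 0.1 -0. ] [0.1 0. ] R 632.5007917959718
pan [ 598.  -115.8   44.9] reproj [0.1 0. ] [0.1 0. ] R 609.0908175590278
beaker [ 510.2 -339.8   80.5] reproj [-0.7 -0.1] [-0.7  0. ] R 613.000025600114
dish [449.1  17.3  13.1] reproj [-0.2  0. ] [-0.2 -0. ] R 449.4362288105117
flask [500.7 349.1 102.9] reproj [-0.2  0. ] [-0.2 -0.1] R 610.3595452991688
ring [392.3 223.1   6.3] reproj [ 0.2 -0. ] [0.3 0.1] R 451.26658508942234
cap [ 377.5 -218.3  114.7] reproj [-0.1 -0. ] [-0.2 -0. ] R 436.04783792854784
ring scene (7, array([391.8, 222.6]), array([65.7, 79.3])) (15, array([401.2, 218.5]), array([65. , 78.4]))
ring top (7, array([392.7, 223.5]), array([67. , 67.9])) (15, array([392.4, 221.6]), array([66.4, 67.4]))
dish top 135 [309.8 236.8] [448.8  18.2] [58.3 59.5]
dish top 150 [310.1 237. ] [448.1  17.6] [44.8 45. ]
beaker top 135 [474.9 201.9] [ 509.5 -339.8] [61.4 62.5]
beaker top 150 [474.8 201.8] [ 509.6 -339.6] [60.5 61. ]
dish scene 135 [333.1 189.6] [447.2  19.3] [61.2 70.7]
dish scene 150 [332.5 190.1] [449.1  17.2] [59.5 61.8]
```

All points agree with the given sizes: the plate–pan distance is 300.5 mm, and heights read 2–4 mm low. Targets in world mm:

| Item | x, y |
|---|---|
| Beaker | 509.8, -339.7 |
| Dish | 448.9, 17.9 |
| Ring | 392.5, 222.5 |
| Flask | 500.7, 349 |
| Plate | 604.8, 185 |
| Pan | 598, -115.6 |
| Midpoint | 601.4, 34.7 |

First I'll square the tool to the world and swing round.

Request:
{"method": "step_arm", "body": {
  "motion": [
    {"dr": [0,0,-1.81],"slide": [402,263,0],"jaw": 85},
    {"dr": [0,0,-1.81],"slide": [402,263,0],"jaw": 85},
    {"dr": [0,0,-1.81],"slide": [402,263,0],"jaw": 85},
    {"dr": [0,0,-1.81],"slide": [402,263,0],"jaw": 85},
    {"dr": [0,0,-1.81],"slide": [402,263,0],"jaw": 85},
    {"dr": [0,0,-1.81],"slide": [402,263,0],"jaw": 85},
    {"dr": [0,0,-1.81],"slide": [402,263,0],"jaw": 85},
    {"dr": [0,0,-1.81],"slide": [402,263,0],"jaw": 85}
  ]
}}

```text
clock: 1.1
position: [480.6, 248.2, 231.0]
ee_rot: [1.0, -0.0, -0.0, 0.0]
contact_force: [0.7, 1.1, -0.1]
gripper_width: 84.7
grasp_force: 0.0
```

Request:
{"method": "step_arm", "body": {
  "motion": [
    {"slide": [29,450,0],"dr": [0,0,0],"jaw": 85},
    {"slide": [29,450,0],"dr": [0,0,0],"jaw": 85},
    {"slide": [29,450,0],"dr": [0,0,0],"jaw": 85},
    {"slide": [29,450,0],"dr": [0,0,0],"jaw": 85},
    {"slide": [29,450,0],"dr": [0,0,0],"jaw": 85},
    {"slide": [29,450,0],"dr": [0,0,0],"jaw": 85},
    {"slide": [29,450,0],"dr": [0,0,0],"jaw": 85},
    {"slide": [29,450,0],"dr": [0,0,0],"jaw": 85}
  ]
}}

```text
clock: 2.1
position: [508.2, -202.6, 230.5]
ee_rot: [1.0, -0.002, -0.001, -0.0]
contact_force: [-0.2, 1.0, 0.0]
gripper_width: 85.1
grasp_force: 0.0
```

Request:
{"method": "step_arm", "body": {
  "motion": [
    {"slide": [0,60,0],"dr": [0,0,0],"jaw": 85},
    {"slide": [0,110,0],"dr": [0,0,0],"jaw": 85},
    {"slide": [0,138,0],"dr": [0,0,0],"jaw": 85},
    {"slide": [0,138,20],"dr": [0,0,0],"jaw": 85},
    {"slide": [0,138,50],"dr": [0,0,0],"jaw": 85},
    {"slide": [0,138,90],"dr": [0,0,0],"jaw": 85},
    {"slide": [0,138,110],"dr": [0,0,0],"jaw": 85},
    {"slide": [0,138,110],"dr": [0,0,0],"jaw": 85}
  ]
}}

```text
clock: 3.1
position: [508.0, -336.3, 119.3]
ee_rot: [1.0, 0.001, -0.002, -0.001]
contact_force: [-0.5, -0.5, -0.1]
gripper_width: 84.9
grasp_force: 0.0
```

```bash
python3 - <<'E'
from h import *
s=arm.read_state(); print(s["position"],s["joints"])
I=optics.get_image("top"); J=optics.get_image("scene")
cv2.imwrite("pics/g1.png",np.hstack([cv2.resize(I[150:260,400:540],None,fx=2.8,fy=2.8),cv2.resize(J[110:220,120:260],None,fx=2.8,fy=2.8)]))
E
```

```text
[ 508.  -336.3  119.3] [-0.3  0.5 -0.2 -0.  -0.9  1.9]
```

View pics/g1.png

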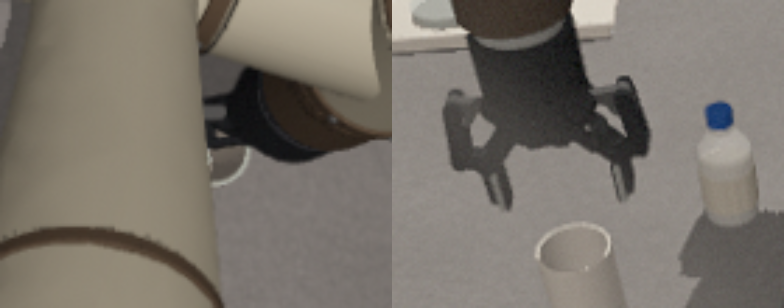

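The left half (top view) shows the arm covering most of the beaker. The right half (scene view) shows the open fingers above the beaker and lined up with it, tips near scene (160,184) and (203,181). I'll lower and grip.

Request:
{"method": "step_arm", "body": {
  "motion": [
    {"slide": [2,3,20],"dr": [0,0,0],"jaw": 85},
    {"slide": [2,3,40],"dr": [0,0,0],"jaw": 85},
    {"slide": [2,3,60],"dr": [0,0,0],"jaw": 85},
    {"slide": [2,3,78],"dr": [0,0,0],"jaw": 85},
    {"slide": [2,3,78],"dr": [0,0,0],"jaw": 50},
    {"slide": [2,3,78],"dr": [0,0,0],"jaw": 50},
    {"slide": [2,3,78],"dr": [0,0,0],"jaw": 50},
    {"slide": [2,3,78],"dr": [0,0,0],"jaw": 50}
  ]
}}

```text
clock: 4.2
position: [512.0, -340.9, 44.8]
ee_rot: [1.0, 0.001, 0.001, 0.001]
contact_force: [-0.3, 1.0, 4.5]
gripper_width: 61.5
grasp_force: 65.6
```

```bash
python3 - <<'E'
from h import *
for z in (119,132): print(z,cams["scene"].proj([[508,-336-42,z],[508,-336+42,z]]))
s=arm.read_state(); print(s["position"],s["contact_force"])
E
```

```text
119 [[164.6 187.6]
 [202.3 184.6]]
132 [[163.2 183.2]
 [201.3 180.2]]
[ 512.  -340.9   44.8] [-0.3  1.   4.5]
```

The beaker is gripped at 61.5 mm, as expected. I'll lift it and carry it to the plate.

Request:
{"method": "step_arm", "body": {
  "motion": [
    {"slide": [0,0,-15],"dr": [0,0,0],"jaw": 50},
    {"slide": [0,0,-50],"dr": [0,0,0],"jaw": 50},
    {"slide": [0,0,-90],"dr": [0,0,0],"jaw": 50},
    {"slide": [15,-40,-100],"dr": [0,0,0],"jaw": 50},
    {"slide": [30,-90,-100],"dr": [0,0,0],"jaw": 50},
    {"slide": [40,-140,-100],"dr": [0,0,0],"jaw": 50},
    {"slide": [50,-190,-100],"dr": [0,0,0],"jaw": 50},
    {"slide": [60,-240,-100],"dr": [0,0,0],"jaw": 50}
  ]
}}

```text
clock: 5.2
position: [570.7, -99.0, 144.0]
ee_rot: [1.0, 0.0, 0.0, -0.0]
contact_force: [1.5, -0.6, -1.3]
gripper_width: 61.5
grasp_force: 65.5
```

Request:
{"method": "step_arm", "body": {
  "motion": [
    {"slide": [10,-50,0],"dr": [0,0,0],"jaw": 50},
    {"slide": [20,-100,0],"dr": [0,0,0],"jaw": 50},
    {"slide": [30,-150,0],"dr": [0,0,0],"jaw": 50},
    {"slide": [35,-200,0],"dr": [0,0,0],"jaw": 50},
    {"slide": [35,-250,0],"dr": [0,0,0],"jaw": 50},
    {"slide": [35,-275,0],"dr": [0,0,0],"jaw": 50},
    {"slide": [35,-286,0],"dr": [0,0,0],"jaw": 50},
    {"slide": [35,-286,15],"dr": [0,0,0],"jaw": 50}
  ]
}}

```text
clock: 6.2
position: [606.3, 185.7, 129.2]
ee_rot: [1.0, 0.001, 0.001, -0.001]
contact_force: [-0.1, -0.4, -1.4]
gripper_width: 61.5
grasp_force: 65.5
```

Request:
{"method": "step_arm", "body": {
  "motion": [
    {"slide": [0,0,5],"dr": [0,0,0],"jaw": 50},
    {"slide": [0,0,12],"dr": [0,0,0],"jaw": 50},
    {"slide": [0,0,17],"dr": [0,0,0],"jaw": 50},
    {"slide": [0,0,20],"dr": [0,0,0],"jaw": 50},
    {"slide": [0,0,22],"dr": [0,0,0],"jaw": 50},
    {"slide": [0,0,23],"dr": [0,0,0],"jaw": 50},
    {"slide": [0,0,23],"dr": [0,0,0],"jaw": 50},
    {"slide": [0,0,23],"dr": [0,0,0],"jaw": 50}
  ]
}}

```text
clock: 7.2
position: [605.6, 185.6, 105.5]
ee_rot: [1.0, 0.001, 0.0, -0.0]
contact_force: [-1.3, -1.6, -1.5]
gripper_width: 61.4
grasp_force: 65.5
```

Not in contact yet (vertical force is still about -1.5 N). I'll lower another 3 mm.

Request:
{"method": "step_arm", "body": {
  "motion": [
    {"slide": [0,0,0.5],"dr": [0,0,0],"jaw": 50},
    {"slide": [0,0,1],"dr": [0,0,0],"jaw": 50},
    {"slide": [0,0,1.5],"dr": [0,0,0],"jaw": 50},
    {"slide": [0,0,2],"dr": [0,0,0],"jaw": 50},
    {"slide": [0,0,2.2],"dr": [0,0,0],"jaw": 50},
    {"slide": [0,0,2.4],"dr": [0,0,0],"jaw": 50},
    {"slide": [0,0,2.5],"dr": [0,0,0],"jaw": 50},
    {"slide": [0,0,2.5],"dr": [0,0,0],"jaw": 50}
  ]
}}

```text
clock: 8.2
position: [605.7, 185.6, 104.7]
ee_rot: [1.0, 0.001, 0.001, -0.0]
contact_force: [-3.4, -0.1, 8.7]
gripper_width: 60.9
grasp_force: 66.2
```

Request:
{"method": "step_arm", "body": {
  "motion": [
    {"slide": [0,0,0],"dr": [0,0,0],"jaw": 70},
    {"slide": [0,0,0],"dr": [0,0,0],"jaw": 85},
    {"slide": [0,0,0],"dr": [0,0,0],"jaw": 85},
    {"slide": [0,0,0],"dr": [0,0,0],"jaw": 85},
    {"slide": [0,0,-30],"dr": [0,0,0],"jaw": 85},
    {"slide": [0,0,-60],"dr": [0,0,0],"jaw": 85},
    {"slide": [0,0,-90],"dr": [0,0,0],"jaw": 85},
    {"slide": [0,0,-90],"dr": [0,0,0],"jaw": 85}
  ]
}}

```text
clock: 9.2
position: [607.0, 186.2, 195.8]
ee_rot: [1.0, 0.001, 0.003, -0.001]
contact_force: [0.9, -0.0, 0.5]
gripper_width: 85.2
grasp_force: 0.0
```

Request:
{"method": "step_arm", "body": {
  "motion": [
    {"slide": [-40,40,0],"dr": [0,0,0],"jaw": 85},
    {"slide": [-80,80,0],"dr": [0,0,0],"jaw": 85},
    {"slide": [-120,120,0],"dr": [0,0,0],"jaw": 85},
    {"slide": [-158,160,0],"dr": [0,0,0],"jaw": 85},
    {"slide": [-158,167,30],"dr": [0,0,0],"jaw": 85},
    {"slide": [-158,167,80],"dr": [0,0,0],"jaw": 85},
    {"slide": [-158,167,130],"dr": [0,0,0],"jaw": 85},
    {"slide": [-158,167,140],"dr": [0,0,0],"jaw": 85}
  ]
}}

```text
clock: 10.2
position: [444.9, 17.2, 49.9]
ee_rot: [1.0, 0.0, -0.004, 0.001]
contact_force: [-0.1, -0.0, 0.6]
gripper_width: 85.0
grasp_force: 0.0
```

```bash
python3 - <<'E'
from h import *
print(arm.read_state()["position"])
I=optics.get_image("top"); J=optics.get_image("scene")
cv2.imwrite("pics/g2.png",np.hstack([cv2.resize(I[120:280,190:350],None,fx=2.4,fy=2.4),cv2.resize(J[110:270,290:450],None,fx=2.4,fy=2.4)]))
E
```

```text
[444.9  17.2  49.9]
```

View pics/g2.png

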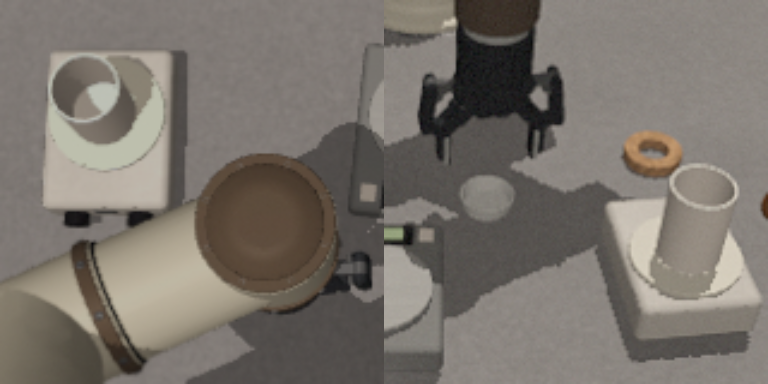

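The beaker stands on the plate, with its rim near scene (423,188) and top (226,157.5). The open fingers hover centred over the dish at scene (332,192). I'll lower and grip slowly while watching the force.

Request:
{"method": "step_arm", "body": {
  "motion": [
    {"slide": [0,0,20],"dr": [0,0,0],"jaw": 85},
    {"slide": [0,0,40],"dr": [0,0,0],"jaw": 85},
    {"slide": [0,0,50],"dr": [0,0,0],"jaw": 85},
    {"slide": [0,0,53],"dr": [0,0,0],"jaw": 85},
    {"slide": [0,0,53],"dr": [0,0,0],"jaw": 50},
    {"slide": [0,0,53],"dr": [0,0,0],"jaw": 50},
    {"slide": [0,0,53],"dr": [0,0,0],"jaw": 50},
    {"slide": [0,0,53],"dr": [0,0,0],"jaw": 50}
  ]
}}

```text
clock: 11.3
position: [448.3, 18.6, 1.3]
ee_rot: [1.0, 0.001, 0.001, -0.0]
contact_force: [-2.7, 0.7, 9.6]
gripper_width: 55.0
grasp_force: 61.4
```

```bash
python3 - <<'E'
from h import *
X=tri([(422.9,187.9)],[(226.3,157.5)]); print(X)
J=optics.get_image("scene"); cv2.imwrite("pics/g3.png",cv2.resize(J[110:230,290:450],None,fx=4,fy=4))
E
```

```text
[[603.1 185.4 140.9]]
```

View pics/g3.png

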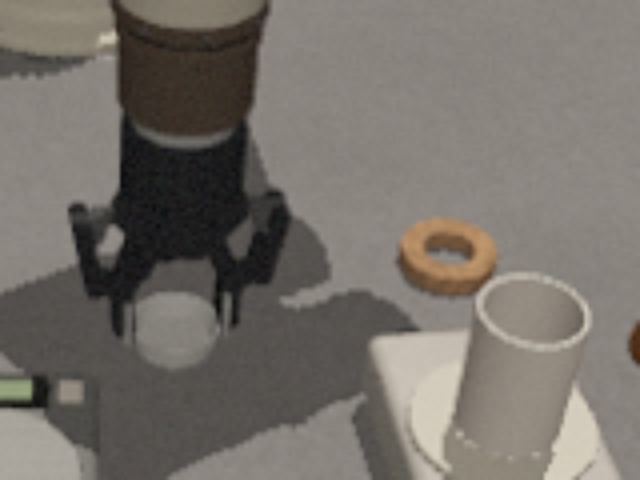

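The beaker is about 2 mm from the plate's centre, which is good. The dish is between the fingers, but an opening of 55 mm is less than the 60 mm rim, so it may be tilted or held low. I'll lift it a little and look.

Request:
{"method": "step_arm", "body": {
  "motion": [
    {"slide": [0,0,-2],"dr": [0,0,0],"jaw": 50},
    {"slide": [0,0,-5],"dr": [0,0,0],"jaw": 50},
    {"slide": [0,0,-10],"dr": [0,0,0],"jaw": 50},
    {"slide": [0,0,-15],"dr": [0,0,0],"jaw": 50},
    {"slide": [0,0,-20],"dr": [0,0,0],"jaw": 50},
    {"slide": [0,0,-25],"dr": [0,0,0],"jaw": 50},
    {"slide": [0,0,-25],"dr": [0,0,0],"jaw": 50},
    {"slide": [0,0,-25],"dr": [0,0,0],"jaw": 50}
  ]
}}

```text
clock: 12.35
position: [447.6, 18.4, 24.8]
ee_rot: [1.0, 0.0, -0.0, 0.0]
contact_force: [0.2, 0.2, -1.5]
gripper_width: 55.0
grasp_force: 63.3
```

```bash
python3 - <<'E'
from h import *
J=optics.get_image("scene"); cv2.imwrite("pics/g4.png",cv2.resize(cv2.convertScaleAbs(J[140:220,290:380],alpha=1.5),None,fx=7,fy=7,interpolation=cv2.INTER_CUBIC))
E
```

```text
(no output)
```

View pics/g4.png

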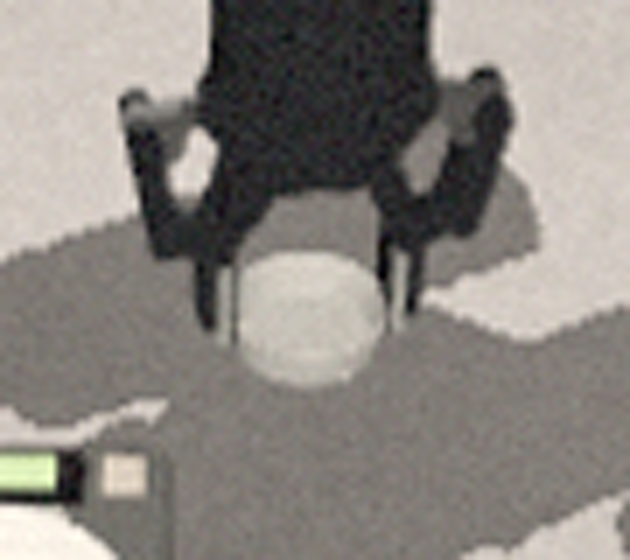

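The dish hangs between the pads and looks nearly level, spanning rows 250–388 in the crop (scene rows 175.7–195.4, column 334.4). I'll compare that with the prediction for an upright dish at this pose.

```bash
python3 - <<'E'
from h import *
s=arm.read_state(); print(s["position"],s["wrist_torque"])
a=np.linspace(0,2*np.pi,90)
for x0 in(436,448,460):
  for zf in (22,26):
    rim=cams["scene"].proj(np.c_[x0+30*np.cos(a),18+30*np.sin(a),0*a+zf+18]); ft=cams["scene"].proj(np.c_[x0+26*np.cos(a),18+26*np.sin(a),0*a+zf])
    print(x0,zf,"rim rows",rim[:,1].min(),rim[:,1].max(),"foot max",ft[:,1].max(),"cols",rim[:,0].min(),rim[:,0].max())
J=optics.get_image("scene"); g=cv2.cvtColor(J,cv2.COLOR_BGR2GRAY)
print(g[170:200,334]); print(g[184,316:352])
E
```

```text
[447.5  18.3  24.7] [ 0. -0. -0.]
436 22 rim rows 172.8360946972876 187.80271281391933 foot max 192.04976551867492 cols 320.7288415706229 343.9110040427011
436 26 rim rows 171.6563883806876 186.610890893052 foot max 190.88596876746664 cols 320.7590844079492 344.000131835715
448 22 rim rows 175.70996865733125 190.9287062198379 foot max 195.16605622734872 cols 321.39490262372766 344.76893915078983
448 26 rim rows 174.52768518421004 189.7349349467785 foot max 194.00060018235615 cols 321.4271050776275 344.8610968062537
460 22 rim rows 178.63145341183665 194.10822704440275 foot max 198.33478747946572 cols 322.07217633988205 345.6409979537467
460 26 rim rows 177.44670372290253 192.91265548616835 foot max 197.16782093239084 cols 322.1064055863294 345.736279578688
[ 86  86  85  81  85  86 127 143 140 140 139 141 135 131 127 129 129 128
 128 127 136 132 120 123 120  97  79  81  81  82]
[ 84  84  32  22  38  91 104  58 113 123 131 130 130 131 128 128 127 130
 127 129 128 128 126 131 130 123 114 112 103  72 107  90  32  50  85  79]
```

This matches an upright dish centred under the tool with its foot near z 23. I'll carry it to the pan.

Request:
{"method": "step_arm", "body": {
  "motion": [
    {"slide": [0,0,-25],"dr": [0,0,0],"jaw": 50},
    {"slide": [0,0,-55],"dr": [0,0,0],"jaw": 50},
    {"slide": [15,15,-70],"dr": [0,0,0],"jaw": 50},
    {"slide": [45,45,-70],"dr": [0,0,0],"jaw": 50},
    {"slide": [75,75,-70],"dr": [0,0,0],"jaw": 50},
    {"slide": [105,100,-70],"dr": [0,0,0],"jaw": 50},
    {"slide": [130,120,-70],"dr": [0,0,0],"jaw": 50},
    {"slide": [149,134,-70],"dr": [0,0,0],"jaw": 50}
  ]
}}

```text
clock: 13.45
position: [597.4, -116.5, 94.0]
ee_rot: [1.0, -0.0, -0.001, 0.0]
contact_force: [-0.2, 0.4, -0.8]
gripper_width: 54.9
grasp_force: 63.5
```

Request:
{"method": "step_arm", "body": {
  "motion": [
    {"slide": [0,0,5],"dr": [0,0,0],"jaw": 50},
    {"slide": [0,0,15],"dr": [0,0,0],"jaw": 50},
    {"slide": [0,0,25],"dr": [0,0,0],"jaw": 50},
    {"slide": [0,0,33],"dr": [0,0,0],"jaw": 50},
    {"slide": [0,0,38],"dr": [0,0,0],"jaw": 50},
    {"slide": [0,0,42],"dr": [0,0,0],"jaw": 50},
    {"slide": [0,0,44],"dr": [0,0,0],"jaw": 50},
    {"slide": [0,0,44],"dr": [0,0,0],"jaw": 50}
  ]
}}

```text
clock: 14.45
position: [596.9, -115.5, 50.8]
ee_rot: [1.0, 0.0, 0.0, 0.0]
contact_force: [-0.6, 0.2, -0.9]
gripper_width: 55.4
grasp_force: 63.5
```

Request:
{"method": "step_arm", "body": {
  "motion": [
    {"slide": [0,0,0.5],"dr": [0,0,0],"jaw": 50},
    {"slide": [0,0,1],"dr": [0,0,0],"jaw": 50},
    {"slide": [0,0,1.5],"dr": [0,0,0],"jaw": 50},
    {"slide": [0,0,2],"dr": [0,0,0],"jaw": 50},
    {"slide": [0,0,2.3],"dr": [0,0,0],"jaw": 50},
    {"slide": [0,0,2.5],"dr": [0,0,0],"jaw": 50},
    {"slide": [0,0,2.5],"dr": [0,0,0],"jaw": 50},
    {"slide": [0,0,2.5],"dr": [0,0,0],"jaw": 50}
  ]
}}

```text
clock: 15.45
position: [596.9, -115.5, 49.4]
ee_rot: [1.0, 0.001, 0.0, 0.0]
contact_force: [-3.1, 1.4, 6.9]
gripper_width: 55.5
grasp_force: 64.1
```

Request:
{"method": "step_arm", "body": {
  "motion": [
    {"slide": [0,0,0],"dr": [0,0,0],"jaw": 70},
    {"slide": [0,0,0],"dr": [0,0,0],"jaw": 85},
    {"slide": [0,0,0],"dr": [0,0,0],"jaw": 85},
    {"slide": [0,0,0],"dr": [0,0,0],"jaw": 85},
    {"slide": [0,0,-15],"dr": [0,0,0],"jaw": 85},
    {"slide": [0,0,-45],"dr": [0,0,0],"jaw": 85},
    {"slide": [0,0,-90],"dr": [0,0,0],"jaw": 85},
    {"slide": [0,0,-90],"dr": [0,0,0],"jaw": 85}
  ]
}}

```text
clock: 16.45
position: [599.8, -115.6, 144.0]
ee_rot: [1.0, 0.001, 0.005, 0.0]
contact_force: [0.2, 0.6, -0.4]
gripper_width: 85.0
grasp_force: 0.0
```

Request:
{"method": "step_arm", "body": {
  "motion": [
    {"slide": [-40,-30,0],"dr": [0,0,0],"jaw": 85},
    {"slide": [-80,-80,0],"dr": [0,0,0],"jaw": 85},
    {"slide": [-120,-130,0],"dr": [0,0,0],"jaw": 85},
    {"slide": [-160,-170,0],"dr": [0,0,0],"jaw": 85},
    {"slide": [-190,-220,0],"dr": [0,0,0],"jaw": 85},
    {"slide": [-205,-270,0],"dr": [0,0,0],"jaw": 85},
    {"slide": [-205,-320,0],"dr": [0,0,0],"jaw": 85},
    {"slide": [-205,-338,40],"dr": [0,0,0],"jaw": 85}
  ]
}}

```text
clock: 17.45
position: [393.4, 227.2, 100.8]
ee_rot: [1.0, 0.002, 0.004, -0.004]
contact_force: [0.1, -0.1, -0.6]
gripper_width: 84.9
grasp_force: 0.0
```

```bash
python3 - <<'E'
from h import *
print(arm.read_state()["position"])
I=optics.get_image("top"); J=optics.get_image("scene")
cv2.imwrite("pics/g5.png",np.vstack([cv2.resize(I[120:280,190:450],None,fx=1.8,fy=1.8),cv2.resize(J[110:270,240:500],None,fx=1.8,fy=1.8)]))
cv2.imwrite("pics/I5.png",I);cv2.imwrite("pics/J5.png",J)
E
```

```text
[393.4 227.2 100.8]
```

View pics/g5.png

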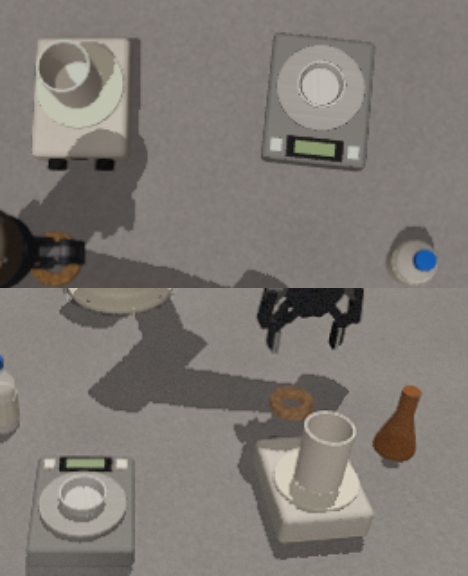

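The dish stands upright on the middle of the pan (top crop (322,87) against pan (320,86)), and the beaker stands on the plate. The fingers straddle the ring. I'll descend and grip it.

Request:
{"method": "step_arm", "body": {
  "motion": [
    {"slide": [0,0,40],"dr": [0,0,0],"jaw": 85},
    {"slide": [0,0,75],"dr": [0,0,0],"jaw": 85},
    {"slide": [0,0,93],"dr": [0,0,0],"jaw": 85},
    {"slide": [0,0,98],"dr": [0,0,0],"jaw": 85},
    {"slide": [0,0,99],"dr": [0,0,0],"jaw": 85},
    {"slide": [0,0,99],"dr": [0,0,0],"jaw": 55},
    {"slide": [0,0,99],"dr": [0,0,0],"jaw": 55},
    {"slide": [0,0,99],"dr": [0,0,0],"jaw": 55}
  ]
}}

```text
clock: 18.55
position: [392.1, 222.7, 1.5]
ee_rot: [1.0, 0.001, 0.001, -0.001]
contact_force: [-3.4, -1.8, 13.3]
gripper_width: 65.0
grasp_force: 62.6
```

Request:
{"method": "step_arm", "body": {
  "motion": [
    {"slide": [0,0,-1],"dr": [0,0,0],"jaw": 55},
    {"slide": [0,0,-4],"dr": [0,0,0],"jaw": 55},
    {"slide": [0,0,-10],"dr": [0,0,0],"jaw": 55},
    {"slide": [0,0,-20],"dr": [0,0,0],"jaw": 55},
    {"slide": [0,0,-30],"dr": [0,0,0],"jaw": 55},
    {"slide": [0,0,-40],"dr": [0,0,0],"jaw": 55},
    {"slide": [0,0,-40],"dr": [0,0,0],"jaw": 55},
    {"slide": [0,0,-40],"dr": [0,0,0],"jaw": 55}
  ]
}}

```text
clock: 19.55
position: [391.4, 222.2, 39.3]
ee_rot: [1.0, 0.0, -0.0, 0.0]
contact_force: [-0.1, -0.1, 0.2]
gripper_width: 64.7
grasp_force: 66.1
```

```bash
python3 - <<'E'
from h import *
print(arm.read_state()["position"])
J=optics.get_image("scene")
m=cv2.inRange(cv2.cvtColor(J,cv2.COLOR_BGR2HSV),(5,110,30),(20,255,255));m[:,:380]=0;m[:,430:]=0;m[:130]=0;m[200:]=0
print(cv2.boundingRect(m))
a=np.linspace(0,2*np.pi,90)
for zf in(36,39,42):
  p=np.vstack([cams["scene"].proj(np.c_[392.8+34*np.cos(a),222.3+34*np.sin(a),0*a+z]) for z in(zf,zf+15)]); print(zf,p.min(0),p.max(0))
cv2.imwrite("pics/g6.png",cv2.resize(J[120:200,360:460],None,fx=6,fy=6,interpolation=cv2.INTER_CUBIC))
E
```

```text
[391.4 222.2  39.3]
(393, 154, 24, 18)
36 [390.8 153.7] [416.5 173.4]
39 [390.9 152.8] [416.7 172.5]
42 [391.1 152. ] [416.9 171.6]
```

View pics/g6.png

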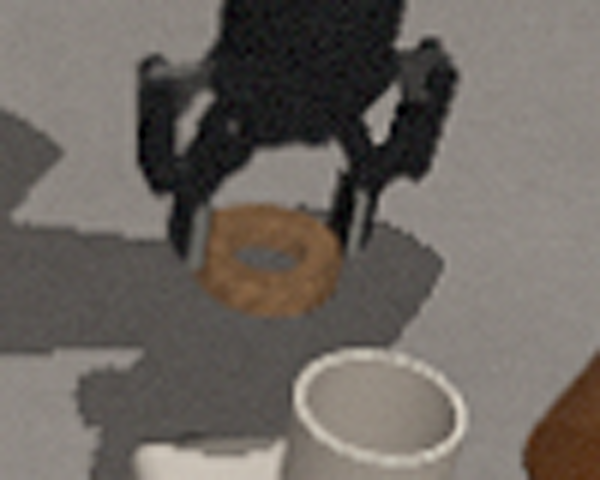

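The ring is held level, with rows 154–172 matching the prediction. I'll carry it along y first, then in between the two devices.

Request:
{"method": "step_arm", "body": {
  "motion": [
    {"slide": [0,10,-30],"dr": [0,0,0],"jaw": 55},
    {"slide": [0,40,-55],"dr": [0,0,0],"jaw": 55},
    {"slide": [0,80,-55],"dr": [0,0,0],"jaw": 55},
    {"slide": [20,125,-55],"dr": [0,0,0],"jaw": 55},
    {"slide": [60,160,-55],"dr": [0,0,0],"jaw": 55},
    {"slide": [105,187,-55],"dr": [0,0,0],"jaw": 55},
    {"slide": [155,187,-55],"dr": [0,0,0],"jaw": 55},
    {"slide": [205,187,-55],"dr": [0,0,0],"jaw": 55}
  ]
}}

```text
clock: 20.6
position: [597.9, 34.6, 93.5]
ee_rot: [1.0, -0.0, -0.001, 0.0]
contact_force: [0.8, 0.3, 0.0]
gripper_width: 64.7
grasp_force: 66.4
```

Request:
{"method": "step_arm", "body": {
  "motion": [
    {"slide": [3.5,0.5,10],"dr": [0,0,0],"jaw": 55},
    {"slide": [3.5,0.5,30],"dr": [0,0,0],"jaw": 55},
    {"slide": [3.5,0.5,50],"dr": [0,0,0],"jaw": 55},
    {"slide": [3.5,0.5,70],"dr": [0,0,0],"jaw": 55},
    {"slide": [3.5,0.5,82],"dr": [0,0,0],"jaw": 55},
    {"slide": [3.5,0.5,88],"dr": [0,0,0],"jaw": 55},
    {"slide": [3.5,0.5,91],"dr": [0,0,0],"jaw": 55},
    {"slide": [3.5,0.5,91],"dr": [0,0,0],"jaw": 55}
  ]
}}

```text
clock: 21.6
position: [600.4, 35.1, 3.6]
ee_rot: [1.0, 0.0, 0.0, -0.0]
contact_force: [0.2, 0.0, -1.0]
gripper_width: 64.9
grasp_force: 66.4
```

Request:
{"method": "step_arm", "body": {
  "motion": [
    {"slide": [0,0,0.5],"dr": [0,0,0],"jaw": 55},
    {"slide": [0,0,1],"dr": [0,0,0],"jaw": 55},
    {"slide": [0,0,1.5],"dr": [0,0,0],"jaw": 55},
    {"slide": [0,0,2],"dr": [0,0,0],"jaw": 55},
    {"slide": [0,0,2.3],"dr": [0,0,0],"jaw": 55},
    {"slide": [0,0,2.5],"dr": [0,0,0],"jaw": 55},
    {"slide": [0,0,2.5],"dr": [0,0,0],"jaw": 55},
    {"slide": [0,0,2.5],"dr": [0,0,0],"jaw": 55}
  ]
}}

```text
clock: 22.6
position: [600.3, 35.0, 1.7]
ee_rot: [1.0, 0.001, 0.0, 0.0]
contact_force: [-1.4, -0.3, 6.0]
gripper_width: 64.9
grasp_force: 67.1
```

Request:
{"method": "step_arm", "body": {
  "motion": [
    {"slide": [0,0,0],"dr": [0,0,0],"jaw": 75},
    {"slide": [0,0,0],"dr": [0,0,0],"jaw": 85},
    {"slide": [0,0,0],"dr": [0,0,0],"jaw": 85},
    {"slide": [0,0,-10],"dr": [0,0,0],"jaw": 85},
    {"slide": [0,0,-50],"dr": [0,0,0],"jaw": 85},
    {"slide": [0,0,-110],"dr": [0,0,0],"jaw": 85},
    {"slide": [0,0,-170],"dr": [0,0,0],"jaw": 85},
    {"slide": [0,0,-200],"dr": [0,0,0],"jaw": 85}
  ]
}}

```text
clock: 23.6
position: [601.5, 35.2, 206.0]
ee_rot: [1.0, 0.001, 0.004, -0.001]
contact_force: [0.2, -0.1, -0.5]
gripper_width: 85.3
grasp_force: 0.0
```

Request:
{"method": "step_arm", "body": {
  "motion": [
    {"slide": [-50,-20,0],"dr": [0,0,0],"jaw": 70},
    {"slide": [-90,-60,0],"dr": [0,0,0],"jaw": 70},
    {"slide": [-100,-115,0],"dr": [0,0,0],"jaw": 70},
    {"slide": [-100,-170,0],"dr": [0,0,0],"jaw": 70},
    {"slide": [-100,-225,0],"dr": [0,0,0],"jaw": 70},
    {"slide": [-100,-280,0],"dr": [0,0,0],"jaw": 70},
    {"slide": [-100,-314,0],"dr": [0,0,0],"jaw": 70},
    {"slide": [-100,-314,40],"dr": [0,0,0],"jaw": 70}
  ]
}}

```text
clock: 24.6
position: [501.5, 353.4, 164.0]
ee_rot: [1.0, 0.002, 0.004, -0.003]
contact_force: [0.3, 0.0, -0.7]
gripper_width: 69.4
grasp_force: 0.0
```

```bash
python3 - <<'E'
from h import *
print(arm.read_state()["position"])
I=optics.get_image("top"); J=optics.get_image("scene")
for n,im,c,z in(("scene",J,None,0),("top",I,None,0)):
  m=cv2.inRange(cv2.cvtColor(im,cv2.COLOR_BGR2HSV),(5,90,40),(20,255,255))
  N,_,st,ce=cv2.connectedComponentsWithStats(m)
  for j in range(1,N):
    if st[j,4]>150 and 100<ce[j][1]<280:
      print(n,st[j],ce[j],[cams[n].plane([ce[j]],7)[0]])
  q=np.zeros_like(m); cc=cams[n].proj([[601,35,7]])[0].astype(int); cv2.circle(q,tuple(int(v) for v in cc),26,255,-1)
  h=blob(m&q); print(n,"ring",[ (z,np.array(ell(cams[n].plane(h,z)[:,:2])[0]),np.array(ell(cams[n].plane(h,z)[:,:2])[1])) for z in (7,15)])
cv2.imwrite("pics/I6.png",I);cv2.imwrite("pics/J6.png",J)
cv2.imwrite("pics/g7.png",np.vstack([cv2.resize(I[120:280,130:390],None,fx=1.8,fy=1.8),cv2.resize(J[110:270,240:500],None,fx=1.8,fy=1.8)]))
E
```

```text
[501.5 353.4 164. ]
scene [447 164  27  42 649] [461.6 187.9] [array([470.7, 369.7,   7. ])]
scene [337 224  28  24 468] [350.5 235.4] [array([601.6,  35.3,   7. ])]
scene ring [(7, array([600.2,  35.8]), array([67.1, 78.5])), (15, array([607.2,  33.8]), array([66.4, 77.6]))]
top [   0  130   59   64 2624] [ 28.5 161.2] [array([647.9, 721.2,   7. ])]
top [287 158  29  30 497] [301.2 172.2] [array([601.3,  36.4,   7. ])]
top [146 204  36  27 646] [166.1 216.6] [array([502.4, 353.8,   7. ])]
top ring [(7, array([601.3,  36.3]), array([67.7, 69.3])), (15, array([599.3,  35.9]), array([67.1, 68.7]))]
```

View pics/g7.png

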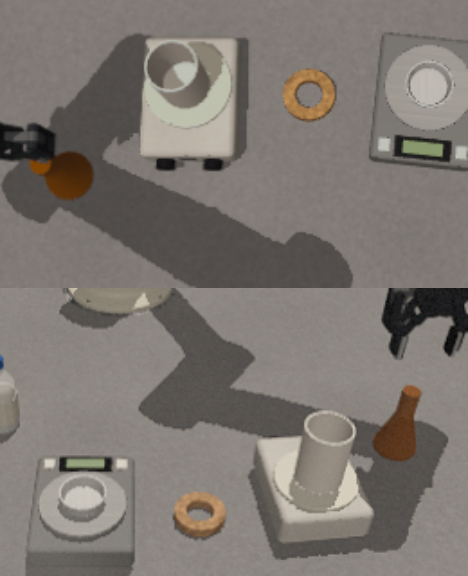

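The ring lies at about (600.6,35.6), within 1 mm of the midpoint. The fingers are above the flask neck. I'll descend and grip the neck.

Request:
{"method": "step_arm", "body": {
  "motion": [
    {"slide": [-0.5,-0.5,25],"dr": [0,0,0],"jaw": 70},
    {"slide": [-0.5,-0.5,50],"dr": [0,0,0],"jaw": 70},
    {"slide": [-0.5,-0.5,75],"dr": [0,0,0],"jaw": 70},
    {"slide": [-0.5,-0.5,89],"dr": [0,0,0],"jaw": 70},
    {"slide": [-0.5,-0.5,89],"dr": [0,0,0],"jaw": 15},
    {"slide": [-0.5,-0.5,89],"dr": [0,0,0],"jaw": 15},
    {"slide": [-0.5,-0.5,89],"dr": [0,0,0],"jaw": 15},
    {"slide": [-0.5,-0.5,89],"dr": [0,0,0],"jaw": 15}
  ]
}}

```text
clock: 25.7
position: [500.1, 350.0, 73.2]
ee_rot: [1.0, 0.001, 0.001, -0.001]
contact_force: [0.0, -0.4, 4.5]
gripper_width: 23.9
grasp_force: 58.6
```

Request:
{"method": "step_arm", "body": {
  "motion": [
    {"slide": [0,0,-3],"dr": [0,0,0],"jaw": 15},
    {"slide": [0,0,-12],"dr": [0,0,0],"jaw": 15},
    {"slide": [0,0,-30],"dr": [0,0,0],"jaw": 15},
    {"slide": [0,0,-60],"dr": [0,0,0],"jaw": 15},
    {"slide": [0,0,-90],"dr": [0,0,0],"jaw": 15},
    {"slide": [0,0,-120],"dr": [0,0,0],"jaw": 15},
    {"slide": [0,0,-125],"dr": [0,0,0],"jaw": 15},
    {"slide": [0,0,-125],"dr": [0,0,0],"jaw": 15}
  ]
}}

```text
clock: 26.7
position: [498.9, 349.2, 196.2]
ee_rot: [1.0, 0.0, -0.001, 0.0]
contact_force: [-0.5, 0.7, -1.4]
gripper_width: 24.0
grasp_force: 58.9
```

```bash
python3 - <<'E'
from h import *
s=arm.read_state(); p=s["position"]; print(p,s["gripper_width"])
n="scene"; J=optics.get_image(n)
m=cv2.inRange(cv2.cvtColor(J,cv2.COLOR_BGR2HSV),(3,90,20),(20,255,255)); m[:,:430]=0; m[:,520:]=0; m[:60]=0;m[230:]=0
N,L,st,ce=cv2.connectedComponentsWithStats(m); j=1+st[1:,4].argmax(); print(st[j])
h=blob(((L==j)*255).astype(np.uint8)); low=h[h[:,1]>h[:,1].max()-8]; 
zf=p[2]-72
c=cams[n].proj([p[0],p[1],zf])[0]
a=np.linspace(0,2*np.pi,90); o=cams[n].proj(np.c_[p[0]+32*np.cos(a),p[1]+32*np.sin(a),0*a+zf])
print("pred base min/max",o.min(0),o.max(0),"seen",h.min(0),h.max(0))
cv2.imwrite("pics/g8.png",cv2.resize(J[70:230,400:520],None,fx=3.6,fy=3.6))
E
```

```text
[498.9 349.2 196.2] 24.00872204455405
[459 122  30  47 732]
pred base min/max [457.1 152.6] [483.2 168.4] seen [459. 122.] [488. 168.]
```

View pics/g8.png

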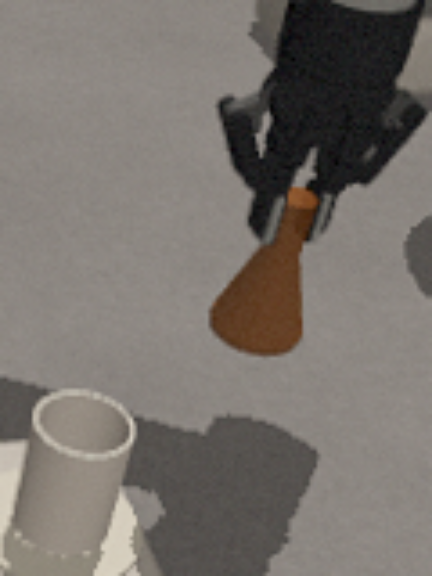

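The flask hangs upright; its base spans columns 459–483 and reaches row 168, as predicted for its pose. I'll raise it clear of the beaker and carry it to the ring.

Request:
{"method": "step_arm", "body": {
  "motion": [
    {"slide": [0,0,-25],"dr": [0,0,0],"jaw": 15},
    {"slide": [0,0,-50],"dr": [0,0,0],"jaw": 15},
    {"slide": [0,20,-55],"dr": [0,0,0],"jaw": 15},
    {"slide": [10,60,-55],"dr": [0,0,0],"jaw": 15},
    {"slide": [20,105,-55],"dr": [0,0,0],"jaw": 15},
    {"slide": [30,150,-55],"dr": [0,0,0],"jaw": 15},
    {"slide": [40,195,-55],"dr": [0,0,0],"jaw": 15},
    {"slide": [55,240,-55],"dr": [0,0,0],"jaw": 15}
  ]
}}

```text
clock: 27.75
position: [553.2, 106.8, 249.9]
ee_rot: [1.0, 0.0, -0.002, 0.001]
contact_force: [0.5, 0.2, -1.6]
gripper_width: 23.7
grasp_force: 58.9
```

Request:
{"method": "step_arm", "body": {
  "motion": [
    {"slide": [15,30,0],"dr": [0,0,0],"jaw": 15},
    {"slide": [30,55,0],"dr": [0,0,0],"jaw": 15},
    {"slide": [40,70,0],"dr": [0,0,0],"jaw": 15},
    {"slide": [45,74,10],"dr": [0,0,0],"jaw": 15},
    {"slide": [45,74,45],"dr": [0,0,0],"jaw": 15},
    {"slide": [45,74,90],"dr": [0,0,0],"jaw": 15},
    {"slide": [45,74,120],"dr": [0,0,0],"jaw": 15},
    {"slide": [45,74,130],"dr": [0,0,0],"jaw": 15}
  ]
}}

```text
clock: 28.75
position: [597.7, 35.8, 118.8]
ee_rot: [1.0, 0.001, -0.003, 0.001]
contact_force: [0.0, 0.9, -0.4]
gripper_width: 24.0
grasp_force: 58.9
```

Request:
{"method": "step_arm", "body": {
  "motion": [
    {"slide": [0,0,10],"dr": [0,0,0],"jaw": 15},
    {"slide": [0,0,18],"dr": [0,0,0],"jaw": 15},
    {"slide": [0,0,24],"dr": [0,0,0],"jaw": 15},
    {"slide": [0,0,27],"dr": [0,0,0],"jaw": 15},
    {"slide": [0,0,29],"dr": [0,0,0],"jaw": 15},
    {"slide": [0,0,30],"dr": [0,0,0],"jaw": 15},
    {"slide": [0,0,30],"dr": [0,0,0],"jaw": 15},
    {"slide": [0,0,30],"dr": [0,0,0],"jaw": 15}
  ]
}}

```text
clock: 29.75
position: [599.8, 35.5, 92.0]
ee_rot: [1.0, 0.0, 0.0, -0.0]
contact_force: [-0.0, -0.1, -0.8]
gripper_width: 23.9
grasp_force: 58.9
```

Request:
{"method": "step_arm", "body": {
  "motion": [
    {"slide": [0,0,0.7],"dr": [0,0,0],"jaw": 15},
    {"slide": [0,0,1.4],"dr": [0,0,0],"jaw": 15},
    {"slide": [0,0,2],"dr": [0,0,0],"jaw": 15},
    {"slide": [0,0,2.5],"dr": [0,0,0],"jaw": 15},
    {"slide": [0,0,3],"dr": [0,0,0],"jaw": 15},
    {"slide": [0,0,3],"dr": [0,0,0],"jaw": 15},
    {"slide": [0,0,3],"dr": [0,0,0],"jaw": 15},
    {"slide": [0,0,3],"dr": [0,0,0],"jaw": 15}
  ]
}}

```text
clock: 30.75
position: [599.7, 35.5, 88.8]
ee_rot: [1.0, 0.0, 0.0, 0.0]
contact_force: [-0.8, 0.1, -1.3]
gripper_width: 24.1
grasp_force: 58.9
```

Request:
{"method": "step_arm", "body": {
  "motion": [
    {"slide": [0,0,0.3],"dr": [0,0,0],"jaw": 15},
    {"slide": [0,0,0.6],"dr": [0,0,0],"jaw": 15},
    {"slide": [0,0,0.9],"dr": [0,0,0],"jaw": 15},
    {"slide": [0,0,1.2],"dr": [0,0,0],"jaw": 15},
    {"slide": [0,0,1.4],"dr": [0,0,0],"jaw": 15},
    {"slide": [0,0,1.4],"dr": [0,0,0],"jaw": 15},
    {"slide": [0,0,1.4],"dr": [0,0,0],"jaw": 15},
    {"slide": [0,0,1.4],"dr": [0,0,0],"jaw": 15}
  ]
}}

```text
clock: 31.75
position: [600.0, 35.5, 88.2]
ee_rot: [1.0, 0.001, 0.0, -0.0]
contact_force: [-1.9, -0.1, 5.7]
gripper_width: 24.0
grasp_force: 59.6
```

The flask is in contact with the ring at about 6 N. I'll open the fingers and withdraw.

Request:
{"method": "step_arm", "body": {
  "motion": [
    {"slide": [0,0,0],"dr": [0,0,0],"jaw": 32},
    {"slide": [0,0,0],"dr": [0,0,0],"jaw": 50},
    {"slide": [0,0,0],"dr": [0,0,0],"jaw": 70},
    {"slide": [0,0,0],"dr": [0,0,0],"jaw": 70},
    {"slide": [0,0,-20],"dr": [0,0,0],"jaw": 70},
    {"slide": [0,0,-60],"dr": [0,0,0],"jaw": 70},
    {"slide": [0,0,-110],"dr": [0,0,0],"jaw": 70},
    {"slide": [0,0,-130],"dr": [0,0,0],"jaw": 70}
  ]
}}

```text
clock: 32.75
position: [601.1, 35.7, 221.1]
ee_rot: [1.0, 0.001, 0.003, -0.001]
contact_force: [0.3, 1.0, -0.4]
gripper_width: 70.0
grasp_force: 0.0
```

Request:
{"method": "step_arm", "body": {
  "motion": [
    {"slide": [-50,0,0],"dr": [0,0,0],"jaw": 70},
    {"slide": [-100,0,0],"dr": [0,0,0],"jaw": 70},
    {"slide": [-150,-20,0],"dr": [0,0,0],"jaw": 70},
    {"slide": [-170,-60,0],"dr": [0,0,0],"jaw": 70},
    {"slide": [-180,-110,0],"dr": [0,0,0],"jaw": 70},
    {"slide": [-180,-160,0],"dr": [0,0,0],"jaw": 70},
    {"slide": [-180,-200,0],"dr": [0,0,0],"jaw": 70},
    {"slide": [-180,-200,0],"dr": [0,0,0],"jaw": 70}
  ]
}}

```text
clock: 33.75
position: [419.4, 237.6, 217.2]
ee_rot: [1.0, 0.002, 0.0, -0.0]
contact_force: [-0.7, -1.5, 0.6]
gripper_width: 70.1
grasp_force: 0.0
```

```bash
python3 - <<'E'
from h import *
I=optics.get_image("top"); J=optics.get_image("scene")
cv2.imwrite("pics/g9.png",np.hstack([cv2.resize(I[120:260,200:400],None,fx=2,fy=2),cv2.resize(J[140:280,240:440],None,fx=2,fy=2)]))
for n in cams:
  print(n,"pred flask top, ring",cams[n].proj([[601,35,121],[601,35,7],[604.8,185,145]]))
E
```

```text
scene pred flask top, ring [[353.9 199.7]
 [350.3 235.2]
 [422.5 187.1]]
top pred flask top, ring [[299.1 159.1]
 [301.8 172.3]
 [225.2 155.9]]
```

View pics/g9.png

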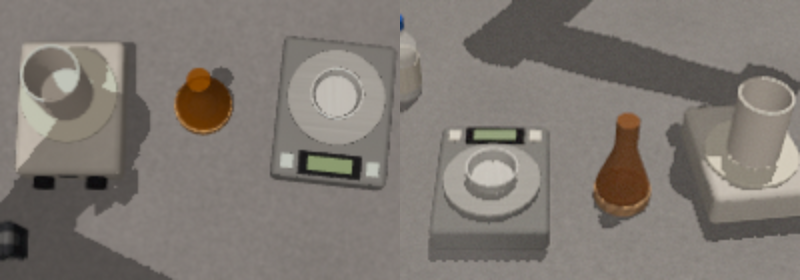

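All four items stand as asked: the flask top is at top (299.5,159.5) and scene (354,200.5), within 1 px of the prediction. I'll hand it in.

```bash
python3 -c "
from bench import arm
print(arm.job_done())"
```

```text
the job is handed in; nothing more can be done
None
```

I handed the job in at about 34 s of the 128 s allowed: the beaker is on the stirrer plate, the dish on the balance pan, and the flask upright on the cork ring at the midpoint, with the bottle left alone; the last pictures show all of them standing and centred to within about 2 mm.

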